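# Index the bench magnifier over the petri dish

### The arm

A 6-joint arm with a two-finger parallel gripper is mounted at the origin on a cart in front of the work surface, level with it; the furniture and walls round the work are solid. World frame = base frame: x ahead of the robot, y to its left, z up, the work surface at z = 0. Lengths are in m, angles in rad, forces in N, time in s.
With the tool pointing down it reaches from about 0.425 to 0.95 m from the base axis. Payload 3.5 kg.
Tool frame: the origin (TCP) lies midway between the tips of the shut fingers; the grasp point (between the pads) lies 19 mm behind it; z points along the fingers, y is the direction in which the jaws open and shut (so a half turn about z gives the same grasp; the last joint's range is limited). The gripper opens to 85 mm and grips with 20 to 120 N. Pads are 22 mm wide; open, the fingers measure 114 mm over their backs; the gripper's body (76 mm by 85 mm) begins 54 mm behind the grasp point. The pads swing forward as they close: fully open they stand 13 mm farther back than shut.
Start: joints at [1.01, 0.286, 1.577, -0, 1.279, -0.15], TCP at [0.27, 0.619, 0.231] pointing down, gripper open.
Joint ranges: [-2.77, 2.77], [-0.9, 2.22], [0.21, 2.48], [-1.53, 4.67], [0.24, 2.81], [-2.84, 2.84]. Speed limits (rad/s): [2.79, 2.79, 3.14, 3.14, 3.14, 3.14].

### API

Orientations are given as a unit quaternion [x, y, z, w].
In Python, from plant import ctrl gives the robot as it stands.
- The arm moves only by the tool apply_moves, never from a script. Its argument "moves" is a list that holds one entry, the list of rows, each a list of 7 numbers: the shift along the tool's x, y, z in m, then the turn, a rotation vector about the tool's x, y, z in degrees, then the gripper's target within -1 to 1 (shut at 1, half-way at 0, fully open at -1). In form: [[[tx, ty, tz, ax, ay, az, hand], ...]]. A call has 1 to 12 rows; each row shifts and turns the pose as measured when the row begins, along the tool's axes as they then stand; what a row does not reach is not made up. A row lasts 1/10 s, in which the tool goes at most 50 mm and 8.59 degrees, less where a joint would pass 70% of its speed; a pose out of reach is approached as far as the arm can. A call with a gripper value outside its range is refused whole. The fingers move at their own pace and stop on an object; "force" is the grip in N (left out, the last holds). Time passes only in rows, so rows that do not move let the fingers close. It gives the time, the measured TCP pose, the force and the opening at its end, in the units of the state.
- ctrl.get_state(): the state, without advancing time (a new reading comes with each control period).
- ctrl.read_camera(name): name is "scene" or "top" or "wrist"; returns the picture (384x512x3 uint8, red, green, blue); there is no depth.
- ctrl.get_calibration(name): a dict with "camera_matrix" (3x3 intrinsics, pixels), "cam_to_world" (4x4, takes a point from camera to world coordinates). Camera axes: x right, y up, looking along -z (the intrinsics and any distortion apply to the point x, -y, -z); pixel columns grow to the right and rows downward; lengths in m; the calibration is good to about 2 mm. A picture is of the moment at which its call begins: read the wrist's pose just before it. get_calibration takes no time and is no camera call; for the wrist camera it gives the pose at the moment of the call.
- ctrl.sign_off(): hands the job in, once; it reports no verdict.
The state is a dict: "time": time; "qpos": joint angles; "dq": joint speeds; "joint_efforts": joint torques, N m; "eef_pos": TCP position; "tcp_rot": TCP orientation; "contact_force": force on the tool from outside, world axes, zero at the start; "wrist_torque": the same for the moment, N m; "opening": opening from 0.0 (shut) to 1.0 (fully open).
Only numpy, scipy, OpenCV 4.12 (cv2) and the standard library are available. Lean on these libraries where they do the work, as an engineer would, in place of code of your own. Each camera call takes 0.05 s, during which the arm holds its last target. There are 200 camera calls.

### The job

Bring the bench magnifier over the petri dish: hook a fingertip in the pull ring, lift the spring pin out of its hole, swing the arm exactly one hole so that the lens stands over the dish, and let the pin drop fully home in that hole. Lift and push the ring with the fingers only, without pinching it or forcing it, do not swing past that hole, leave the dish and the other things where they are, and come away clear.

Things in the scene. Friction and masses are not known exactly. Their poses are not given: they have to be found in the camera images.
- index_stand: Fixed stand: round grey foot 120 mm across, post, fan-shaped steel index plate on the robot's near right side (52 to 60 mm above the worktop, outer radius 125 mm) with five holes 25 degrees apart on radius 105 mm. Origin on the worktop on the upright swing axis; -x points from it along the middle hole, +x the other way (ahead and to the left for the robot), z up.
- stand_axis (a point): Point on the swing axis of the arm at the height of the plate's top, 60 mm above the worktop.
- ring_center (a point): Centre of the pull ring's opening: 6 mm steel bar, 48 mm clear inside, rigid on the pin's head by a shank; 95 mm above the worktop, 144 mm from the swing axis, outside the plate, air below. It slopes 30 degrees down away from the axis (edge by the pin 109 mm up, outer edge 82), so a finger leaning to point down and toward the axis passes through. Rises with the pin, swings with the arm.
- pin_head (a point): Middle of the top of the spring pin's head (15 mm across), 105 mm from the swing axis, 125 mm above the worktop when the pin is home. Below it stands the pin's 19 mm wide bushing on the arm (70 to 104 mm above the worktop).
- index_pin (a joint): Height of the spring pin in m: 0 = fully home in a hole, 0.011 = its round tip just clears the plate, 0.018 = upper stop. Its spring and weight press down with 3.3 N at 0, 5 N at the top. Let go between holes it rides on the plate at 0.011 and snaps into the next hole it is pushed to.
- swing_arm (a joint): Arm angle in rad, anticlockwise from above (joint grows as the lens moves to the left, the ring to the right, seen from the ring end). 0 = middle hole, the start; next holes +0.4363 and -0.4363, outermost +0.873 and -0.873. Light friction (0.5 N at the ring), stays where left; with the pin home it is locked with 0.01 rad of play.
- lens_center (a point): Centre of the round magnifier lens (black frame 78 mm across) at the far end of the arm, 125 mm from the swing axis and 66 mm above the worktop, opposite the ring.
- petri_dish: Closed round petri dish, 92 mm across, 16 mm high, loose on the worktop beyond the swing axis, one hole to the one or the other side of the lens; within 12 mm of the spot under the lens when the arm is in that hole. Origin at the centre of its underside.
- bench_timer: Flat white timer with three keys, 62x66x18 mm, loose on the worktop under the lens's other neighbouring place, on the side where the dish is not. Origin at the centre of its underside.
- oil_bottle: Small brown dropper bottle with black rubber bulb, 25 mm across, 78 mm high, standing loose to the left of the stand, near the robot. Origin at the centre of its underside.
- tally: Round grey hand tally counter, 45x60x25 mm, loose to the right of the stand, away from the robot. Origin at the centre of its underside.

How it is judged:
By the outcome, as a careful person would: the job done as asked, in the order asked, and still so for the second after the job is handed in, with the robot touching nothing.
It also fails if it takes over 48 s, if anything falls off the work surface, if the arm or the gripper's body presses on something with over 40 N, if the wrist force passes 120 N, or if a joint passes its speed limit or range.

## Working session

There is one attempt and no reset: what is moved stays moved. The work goes in short steps, Python scripts to look and compute and a tool call to move; the robot and the scene stay as the last step left them, time stands still between calls to the robot, and variables do not carry over. Pictures are saved under pics/ and viewed, about 8 in all and at most 12, crops included, and the job is handed in when it is done.

Besides the shell and the picture viewer there is one more tool, called after "Call:" by a JSON object that holds its "name" and its "arguments", one argument or row to a line. apply_moves: Moves the arm, as the interface text tells. Its arguments: {"type":"object","properties":{"moves":{"type":"array","items":{"type":"array","items":{"type":"array","items":{"type":"number"}}}},"force":{"type":"number"}},"required":["moves"]}

```bash
mkdir -p pics; ls
python3 - <<'E'
from plant import ctrl
import cv2,numpy as np
np.set_printoptions(precision=4,suppress=True)
s=ctrl.get_state();print(s)
for n in("scene","top"):
    im=ctrl.read_camera(n);c=ctrl.get_calibration(n)
    print(n,c)
    cv2.imwrite(f"pics/{n}0.png",im[:,:,::-1])
a=cv2.imread("pics/scene0.png");b=cv2.imread("pics/top0.png")
cv2.imwrite("pics/s.png",cv2.resize(a,(800,600),interpolation=2));cv2.imwrite("pics/t.png",cv2.resize(b,(800,600),interpolation=2))
E
```

```text
pics
{'time': 0.0, 'qpos': array([ 1.01  ,  0.2872,  1.5782,  0.    ,  1.2786, -0.15  ]), 'dq': array([ 0.0002,  0.0013, -0.0007,  0.0003,  0.0017, -0.0005]), 'joint_efforts': array([  0.0006, -40.5985, -29.2621,  -0.0002,   0.0059,  -0.    ]), 'eef_pos': array([0.2692, 0.6183, 0.2299]), 'tcp_rot': array([ 0.204 ,  0.979 , -0.0011, -0.0004]), 'contact_force': array([-0.0833, -0.4904,  0.5883]), 'wrist_torque': array([ 0.0023, -0.0212,  0.007 ]), 'opening': 0.9988666256257369}
scene {'camera_matrix': array([[428.2867,   0.    , 262.9541],
       [  0.    , 428.2867, 189.6337],
       [  0.    ,   0.    ,   1.    ]]), 'cam_to_world': array([[-0.9217,  0.2477, -0.2984,  0.3436],
       [-0.3875, -0.5569,  0.7346,  0.5793],
       [ 0.0157,  0.7928,  0.6093,  0.6274],
       [ 0.    ,  0.    ,  0.    ,  1.    ]])}
top {'camera_matrix': array([[352.3555,   0.    , 254.598 ],
       [  0.    , 352.3555, 192.0509],
       [  0.    ,   0.    ,   1.    ]]), 'cam_to_world': array([[-0.0005,  0.9978, -0.0669,  0.557 ],
       [-1.    , -0.0003,  0.0028, -0.0474],
       [ 0.0027,  0.0669,  0.9978,  0.9507],
       [ 0.    ,  0.    ,  0.    ,  1.    ]])}
```

View pics/s.png

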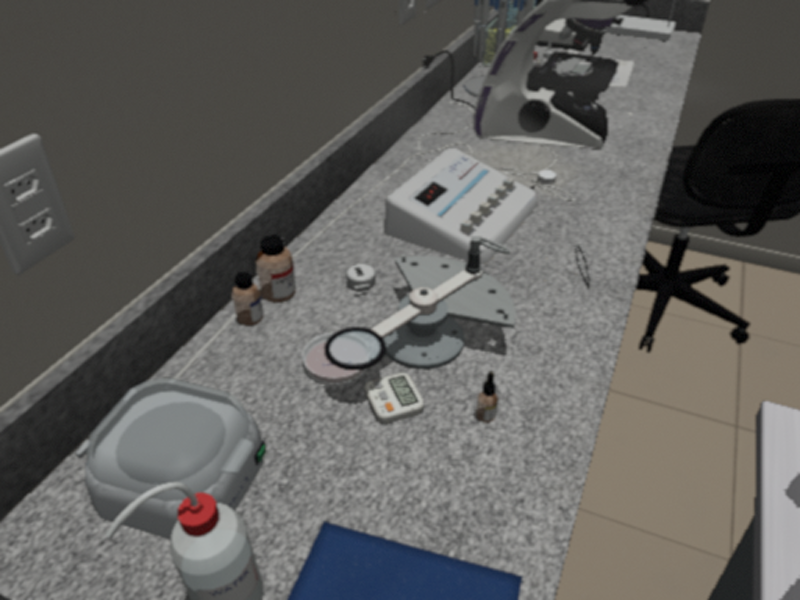

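View pics/t.png

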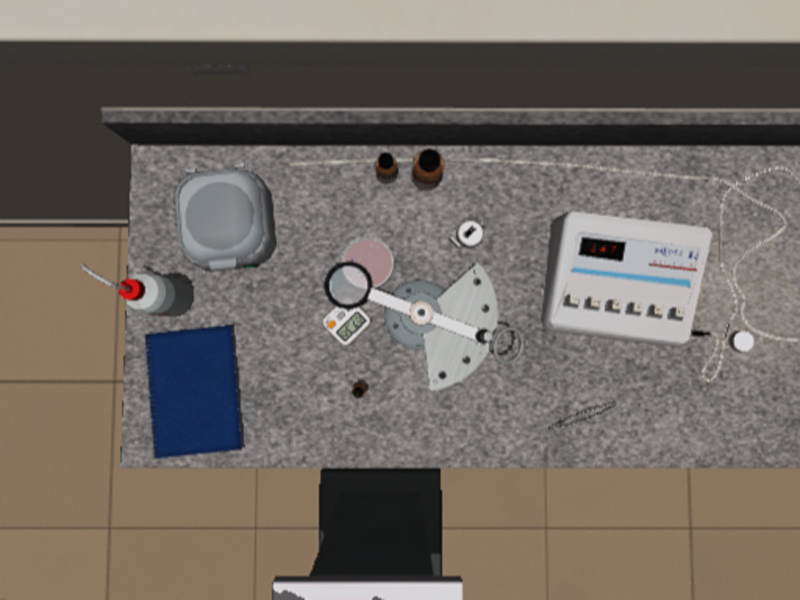

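Run:
```python
import cv2,numpy as np
a=cv2.imread("pics/scene0.png")[145:225,240:340];b=cv2.imread("pics/top0.png")[155:255,205:345]
a=cv2.resize(a,None,fx=5,fy=5,interpolation=2);b=cv2.resize(b,None,fx=5.7,fy=5.7,interpolation=2)
cv2.imwrite("pics/sc.png",a);cv2.imwrite("pics/tc.png",b)
```

```text
(no output)
```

View pics/sc.png

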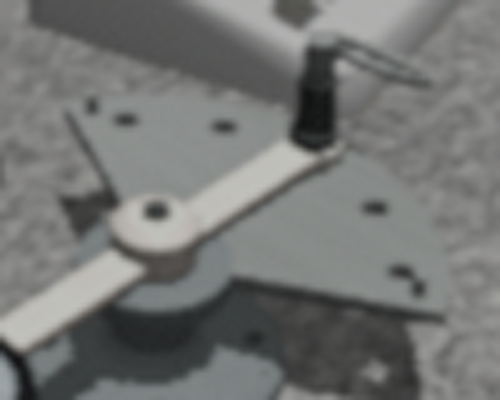

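View pics/tc.png

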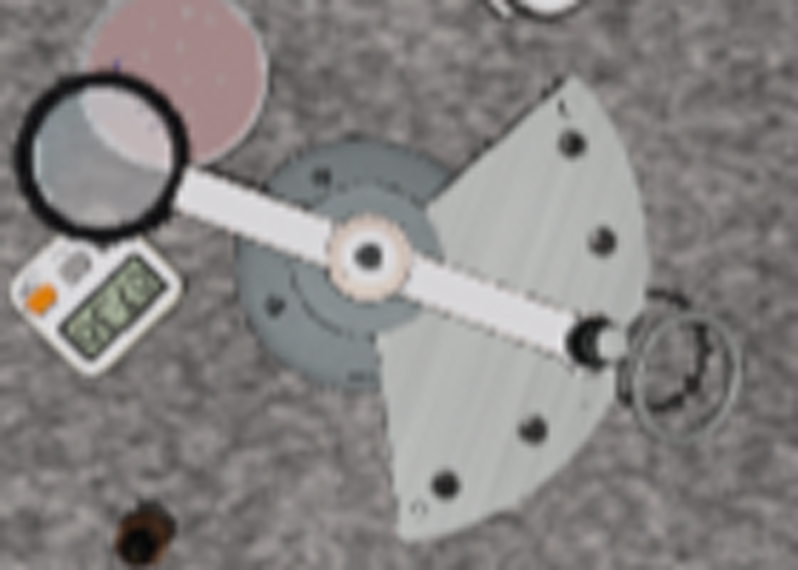

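```bash
cat > h.py <<'E'
from plant import ctrl
import numpy as np
np.set_printoptions(precision=4,suppress=True)
def ray(c,u,v):
    K=c["camera_matrix"];T=c["cam_to_world"]
    d=T[:3,:3]@np.array([(u-K[0,2])/K[0,0],-(v-K[1,2])/K[1,1],-1.]);return T[:3,3],d/np.linalg.norm(d)
def onz(c,u,v,z):
    o,d=ray(c,u,v);return o+d*(z-o[2])/d[2]
def tri(rs):
    A=sum(np.eye(3)-np.outer(d,d) for o,d in rs);b=sum((np.eye(3)-np.outer(d,d))@o for o,d in rs);p=np.linalg.solve(A,b)
    return p,[np.linalg.norm((np.eye(3)-np.outer(d,d))@(p-o)) for o,d in rs]
def proj(c,p):
    T=c["cam_to_world"];q=T[:3,:3].T@(np.array(p)-T[:3,3]);K=c["camera_matrix"]
    return np.array([K[0,2]+K[0,0]*q[0]/-q[2],K[1,2]+K[1,1]*q[1]/q[2]])
E
python3 - <<'E'
from h import *
t=ctrl.get_calibration("top");s=ctrl.get_calibration("scene")
for n,a,b in(("hub",(269.7,199.9),(271.2,187)),("pin",(312,215.2),(304.6,153)),("ring",(325.4,221.1),(317,157))):
    print(n,*tri([ray(t,*a),ray(s,*b)]))
print("pin@.125",onz(t,312,215.2,.125),"ring@.095",onz(t,325.4,221.1,.095),"hub@.085",onz(t,269.7,199.9,.085))
for n,p,z in(("lens",(223.1,182.5),.066),("dish",(236.1,168.2),.016)):print(n,onz(t,*p,z))
for h in((533,430),(446,485),(602,241),(572,144)): print("hole",onz(t,205+h[0]/5.7,155+h[1]/5.7,.06))
E
```

```text
hub [ 0.5956 -0.0868  0.0876] [np.float64(8.790023385784792e-05), np.float64(8.790023385768011e-05)]
pin [ 0.5579 -0.184   0.1246] [np.float64(0.00016021431481499424), np.float64(0.0001602143148148907)]
ring [ 0.5412 -0.2217  0.0963] [np.float64(0.002668122752802619), np.float64(0.0026681227528023684)]
pin@.125 [ 0.558  -0.1839  0.125 ] ring@.095 [ 0.5438 -0.2212  0.095 ] hub@.085 [ 0.5957 -0.0869  0.085 ]
lens [0.6404 0.0295 0.066 ]
dish [ 0.6835 -0.0006  0.016 ]
hole [ 0.5199 -0.1603  0.06  ]
hole [ 0.4958 -0.1217  0.06  ]
hole [ 0.6034 -0.1917  0.06  ]
hole [ 0.6467 -0.1788  0.06  ]
```

Call:
{"name": "apply_moves", "arguments": {
  "moves": [
    [[-0.045,-0.002,-0.006,0,0,4,1],[-0.045,-0.002,-0.006,0,0,4,1],[-0.045,-0.002,-0.006,0,0,4,1],[-0.045,-0.002,-0.006,0,0,4,1],[-0.045,-0.002,-0.006,0,0,4,1],[-0.045,-0.002,-0.006,0,0,4,1],[-0.045,-0.002,0,0,0,4,1],[-0.045,-0.002,0,0,0,4,1],[-0.045,-0.002,0,0,0,4,1],[-0.045,-0.002,0,0,0,4,1],[-0.045,-0.002,0,0,0,4,1],[-0.045,-0.002,0,0,0,4,1]]
  ]
}}

```text
time: 1.3
eef_pos: [0.6218, 0.2134, 0.2577]
tcp_rot: [0.593, 0.805, -0.007, -0.003]
contact_force: [0.8, -0.2, 0.5]
opening: 0.001
```

```bash
cat >> h.py <<'E'
from scipy.spatial.transform import Rotation as R
A=np.array([.5957,-.0868]);PHI0=np.deg2rad(248.9)
def target(phi,r,z,th):
    "pose at stand polar angle phi(rad), radius r, tool leaning th deg toward axis"
    e=-np.array([np.cos(phi),np.sin(phi),0]);k=np.array([0,0,1.]);th=np.deg2rad(th)
    zt=np.sin(th)*e-np.cos(th)*k; xt=np.cos(th)*e+np.sin(th)*k; yt=np.cross(zt,xt)
    return np.r_[A-r*e[:2],z],R.from_matrix(np.c_[xt,yt,zt])
def rel(T):
    s=ctrl.get_state();q=R.from_quat(s["tcp_rot"])
    return q.inv().apply(T[0]-s["eef_pos"]),np.rad2deg((q.inv()*T[1]).as_rotvec())
def polar():
    s=ctrl.get_state();p=s["eef_pos"];d=p[:2]-A
    print("t",s["time"],"p",p,"r",np.hypot(*d),"dphi",np.rad2deg(np.arctan2(d[1],d[0]))%360-248.9,"F",s["contact_force"],"q",s["qpos"],"open",s["opening"])
    m=R.from_quat(s["tcp_rot"]).as_matrix();print("z",m[:,2],"y",m[:,1])
E
python3 - <<'E'
from h import *
polar();print(*rel(target(PHI0,.197,.16,45)))
c=ctrl.get_calibration("wrist");s=ctrl.get_state();m=R.from_quat(s["tcp_rot"])
print(m.inv().apply(c["cam_to_world"][:3,3]-s["eef_pos"]),m.inv().as_matrix()@c["cam_to_world"][:3,:3])
E
```

```text
t 1.3 p [0.6218 0.2134 0.2577] r 0.3013598560178456 dphi -163.87096649758433 F [ 0.7554 -0.2325  0.4884] q [ 0.1788  0.2378  1.587  -0.0061  1.3306 -0.1198] open 0.0009244858146818995
z [-0.0126 -0.0083 -0.9999] y [ 0.9552  0.2955 -0.0145]
[-0.4333 -0.2343  0.103 ] [-15.7143  43.7863  36.0144]
[ 0.0741  0.0011 -0.1435] [[ 0.0005  0.9558  0.2941]
 [ 1.     -0.0007  0.0005]
 [ 0.0007  0.2941 -0.9558]]
```

Call:
{"name": "apply_moves", "arguments": {
  "moves": [
    [[-0.046,-0.01,0,0,0,4,1],[-0.046,-0.01,0,0,0,4,1],[-0.046,-0.01,0,0,0,4,1],[-0.046,-0.01,0,0,0,4,1],[-0.046,-0.01,0,0,0,4,1],[-0.046,-0.01,0,0,0,4,1],[-0.046,-0.01,0,0,0,4,1],[-0.046,-0.01,0,0,0,4,1],[-0.046,-0.01,0,0,0,4,1],[-0.046,-0.01,0,0,0,4,1],[-0.046,-0.01,0,0,0,3,1]]
  ]
}}

```text
time: 2.4
eef_pos: [0.4763, -0.2914, 0.2564]
tcp_rot: [0.856, 0.517, -0.011, -0.003]
contact_force: [0.9, -0.3, 0.5]
opening: 0.001
```

Run:
```python
from h import *
polar();print(*rel(target(PHI0,.197,.16,45)))
```

```text
t 2.4 p [ 0.4763 -0.2914  0.2564] r 0.2369163944932376 dphi -9.159606131826678 F [ 0.901  -0.2658  0.5078] q [-0.7223  0.0188  1.8311 -0.0195  1.3035 -0.2337] open 0.0010444170309067337
z [-0.0213 -0.0063 -0.9998] y [ 0.8853 -0.4648 -0.0159]
[0.0425 0.0348 0.0953] [ 1.6794 45.7803 -6.6323]
```

Call:
{"name": "apply_moves", "arguments": {
  "moves": [
    [[0.004,0.006,0.005,0.3,7.6,-1.1,1],[0.004,0.006,0.005,0.3,7.6,-1.1,1],[0,0.006,0.005,0.3,7.6,-1.1,1],[0,0.006,0.005,0.3,7.6,-1.1,1],[0,0.006,0.005,0.3,7.6,-1.1,1],[0,0.006,0.005,0.3,7.6,-1.1,1]]
  ]
}}

```text
time: 3.0
eef_pos: [0.5139, -0.2956, 0.2313]
tcp_rot: [0.758, 0.52, 0.327, -0.219]
contact_force: [0.5, -0.1, 0.1]
opening: -0.002
```

Run:
```python
from h import *
import cv2
polar();print(*rel(target(PHI0,.197,.16,45)))
c=ctrl.get_calibration("wrist");im=ctrl.read_camera("wrist")
for p in ([.5438,-.2212,.095],[.558,-.1839,.125],[.5957,-.0868,.0876]):print(proj(c,p))
cv2.imwrite("pics/w1.png",cv2.resize(im[:,:,::-1],(800,600),interpolation=2))
```

```text
t 3.0 p [ 0.5139 -0.2956  0.2313] r 0.2242163714486998 dphi -0.3038642139739238 F [ 0.4875 -0.127   0.1319] q [-0.9606  0.2881  1.7211  0.6517  1.6367 -0.7206] open -0.0019628431887945955
z [ 0.2689  0.6716 -0.6903] y [ 0.9313 -0.3642  0.0085]
[-0.0328  0.0005  0.0689] [ 0.5233 -1.3393  0.1689]
[258.2514 218.0381]
[258.1306 164.6336]
[258.0763 107.4411]
```

View pics/w1.png

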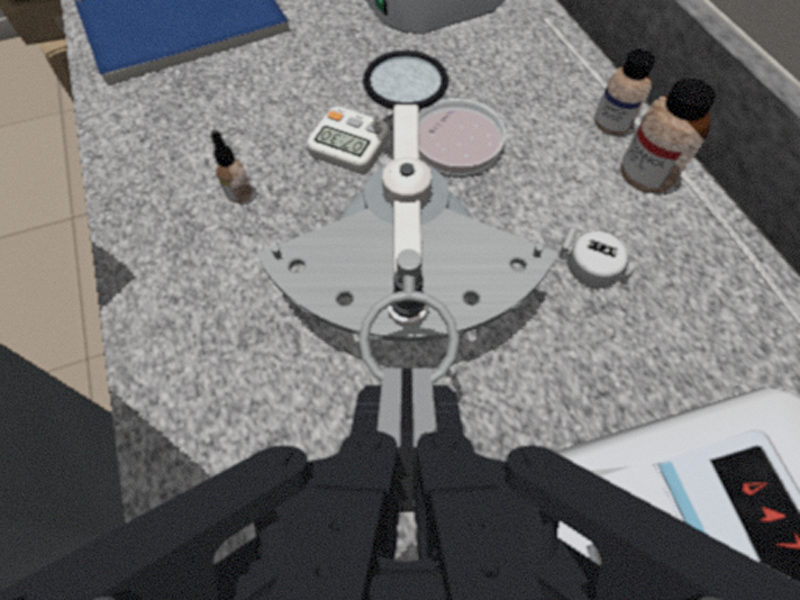

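Run:
```python
from h import *
for r,z in((.1616,.1246),(.1248,.0878)):print(*rel(target(PHI0,r,z,45)))
```

```text
[-0.0305  0.0013  0.1163] [ 0.3815 -1.6737 -0.1813]
[-0.032   0.001   0.1683] [ 0.3815 -1.6737 -0.1813]
```

Call:
{"name": "apply_moves", "arguments": {
  "moves": [
    [[-0.011,0,0.01,0.1,-0.6,0,1],[-0.01,0.0005,0.02,0.1,-0.6,0,1],[-0.01,0.0005,0.025,0.1,-0.5,0,1],[0,0,0.03,0,0,0,1],[0,0,0.025,0,0,0,1],[0,0,0,0,0,0,1],[0,0,0,0,0,0,1]]
  ]
}}

```text
time: 3.75
eef_pos: [0.5328, -0.2409, 0.1188]
tcp_rot: [0.766, 0.523, 0.307, -0.214]
contact_force: [-0.2, 0.5, -0.5]
opening: 0.002
```

Run:
```python
from h import *
polar()
for r,z in((.1616,.1246),(.1248,.0878)):print(*rel(target(PHI0,r,z,45)))
```

```text
t 3.75 p [ 0.5328 -0.2409  0.1188] r 0.16641169831511857 dphi -1.1123891088361404 F [-0.1972  0.5067 -0.5246] q [-0.8703  0.3733  1.8286  0.6605  1.4173 -0.7672] open 0.0018467438963391404
z [ 0.2462  0.6485 -0.7203] y [ 0.9327 -0.3606 -0.0058]
[ 0.0075  0.0032 -0.0009] [-0.2111  1.0787 -0.2594]
[0.0085 0.0034 0.0511] [-0.2111  1.0787 -0.2594]
```

Call:
{"name": "apply_moves", "arguments": {
  "moves": [
    [[0.007,0.003,0,-0.2,1,-0.2,1],[0.002,0.0005,0.003,0,0.1,0,1]]
  ]
}}

```text
time: 3.95
eef_pos: [0.5401, -0.2354, 0.1253]
tcp_rot: [0.762, 0.523, 0.316, -0.215]
contact_force: [0.7, -0.7, 1.2]
opening: -0.0
```

Run:
```python
from h import *
import cv2
polar()
for r,z in((.1616,.1246),(.1248,.0878)):print(*rel(target(PHI0,r,z,45)))
im=ctrl.read_camera("wrist")
cv2.imwrite("pics/w2.png",cv2.resize(im[150:330,140:380,::-1],(800,600),interpolation=2))
```

```text
t 3.95 p [ 0.5401 -0.2354  0.1253] r 0.15869143776813552 dphi 0.5957066405304374 F [ 0.652  -0.7038  1.2003] q [-0.8612  0.371   1.8239  0.6817  1.4255 -0.7655] open -3.511054065393032e-05
z [ 0.257   0.6577 -0.7081] y [ 0.9326 -0.361   0.0031]
[-0.0026 -0.0016 -0.0015] [0.1705 0.0806 0.0825]
[-0.0025 -0.0018  0.0505] [0.1705 0.0806 0.0825]
```

View pics/w2.png

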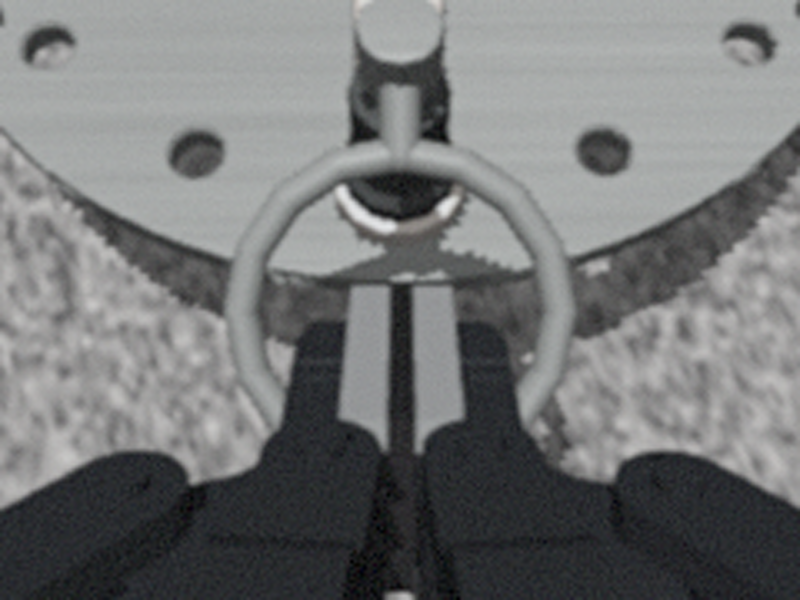

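Call:
{"name": "apply_moves", "arguments": {
  "moves": [
    [[-0.002,-0.001,0.01,0.1,0,0,1],[0,-0.0005,0.01,0,0,0,1],[0,0,0.01,0,0,0,1],[0,0,0.008,0,0,0,1]]
  ]
}}

```text
time: 4.4
eef_pos: [0.549, -0.2115, 0.0965]
tcp_rot: [0.762, 0.523, 0.316, -0.213]
contact_force: [0.8, 0.0, 0.3]
opening: 0.002
```

Run:
```python
from h import *
polar()
for r,z in((.1616,.1246),(.1248,.0878)):print(*rel(target(PHI0,r,z,45)))
```

```text
t 4.4 p [ 0.549  -0.2115  0.0965] r 0.13312064659976036 dphi 0.579294048702792 F [0.7605 0.0104 0.333 ] q [-0.8236  0.3975  1.8516  0.7058  1.3614 -0.7785] open 0.0018351811898476734
z [ 0.258   0.6551 -0.7101] y [ 0.9324 -0.3614  0.0054]
[-0.0004 -0.0012 -0.04  ] [0.2801 0.2448 0.16  ]
[-0.0002 -0.0014  0.012 ] [0.2801 0.2448 0.16  ]
```

Call:
{"name": "apply_moves", "arguments": {
  "moves": [
    [[0,-0.0007,0.006,0.1,0.1,0.1,1],[0,-0.0007,0.006,0.1,0.1,0,1]]
  ]
}}

```text
time: 4.6
eef_pos: [0.5507, -0.2014, 0.0863]
tcp_rot: [0.762, 0.523, 0.315, -0.217]
contact_force: [0.3, 0.1, -0.8]
opening: -0.0
```

Run:
```python
from h import *
import cv2
polar();print(*rel(target(PHI0,.1248,.0878,45)))
im=ctrl.read_camera("wrist")
cv2.imwrite("pics/w3.png",cv2.resize(im[150:330,140:380,::-1],(800,600),interpolation=2))
```

```text
t 4.6 p [ 0.5507 -0.2014  0.0863] r 0.1230986149399548 dphi -0.3400801779957021 F [ 0.2612  0.105  -0.8134] q [-0.8103  0.4089  1.8611  0.7148  1.3458 -0.7818] open -0.0004964498228795459
z [ 0.2541  0.66   -0.707 ] y [ 0.9332 -0.3595 -0.0003]
[-0.0001  0.0007 -0.0023] [-0.0328 -0.0084  0.0123]
```

View pics/w3.png

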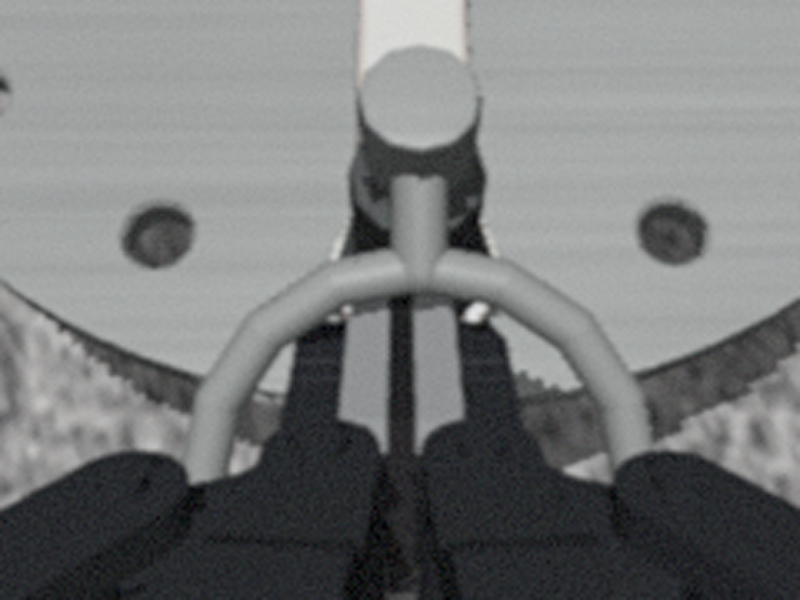

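Call:
{"name": "apply_moves", "arguments": {
  "moves": [
    [[0.002,0,-0.001,0,0,0,1],[0.002,0,-0.0015,0,0,0,1],[0.002,0,-0.002,0,0,0,1]]
  ]
}}

```text
time: 4.95
eef_pos: [0.5502, -0.1996, 0.0911]
tcp_rot: [0.762, 0.523, 0.314, -0.217]
contact_force: [1.1, -0.6, -3.7]
opening: 0.002
```

Run:
```python
from h import *
polar();print(*rel(target(PHI0,.1248,.0878,45)))
```

```text
t 4.95 p [ 0.5502 -0.1996  0.0911] r 0.12164438549305279 dphi -0.8784569502622048 F [ 1.0895 -0.5971 -3.745 ] q [-0.8079  0.3986  1.8634  0.7116  1.3504 -0.7722] open 0.0022032292498407064
z [ 0.2515  0.6591 -0.7088] y [ 0.9332 -0.3595 -0.0032]
[-0.0046  0.0019  0.0001] [-0.152   0.1346 -0.1056]
```

Call:
{"name": "apply_moves", "arguments": {
  "moves": [
    [[0.0018,0.0005,-0.0025,0,0,0,1],[0.0018,0.0005,-0.0025,0,0,0,1],[0.002,0,-0.002,0,0,0,1],[0.002,0,-0.002,0,0,0,1]]
  ]
}}

```text
time: 5.35
eef_pos: [0.5502, -0.2021, 0.1029]
tcp_rot: [0.763, 0.523, 0.313, -0.216]
contact_force: [0.3, -1.3, -4.3]
opening: -0.005
```

Run:
```python
from h import *
import cv2
polar();print(*rel(target(PHI0,.1248,.0878,45)))
im=ctrl.read_camera("scene")
cv2.imwrite("pics/s4.png",cv2.resize(im[130:225,230:350,::-1],(720,570),interpolation=2))
```

```text
t 5.35 p [ 0.5502 -0.2021  0.1029] r 0.12392800964223886 dphi -0.41690297321278535 F [ 0.2599 -1.2753 -4.3236] q [-0.8098  0.3814  1.8585  0.7053  1.3654 -0.7574] open -0.005311046343790493
z [ 0.2511  0.6566 -0.7112] y [ 0.9328 -0.3603 -0.0033]
[-0.0113  0.001   0.0101] [-0.1213  0.3353 -0.1472]
```

View pics/s4.png

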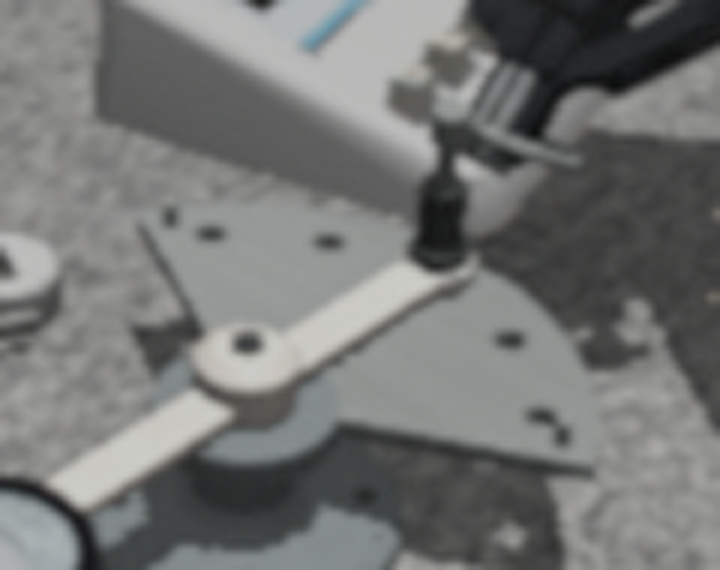

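Call:
{"name": "apply_moves", "arguments": {
  "moves": [
    [[0.0022,0,-0.002,0,0,0,1],[0.002,0,-0.0015,0,0,0,1]]
  ]
}}

```text
time: 5.6
eef_pos: [0.5501, -0.202, 0.1086]
tcp_rot: [0.763, 0.523, 0.312, -0.216]
contact_force: [-0.5, -2.6, -4.8]
opening: 0.001
```

```bash
cat >> h.py <<'E'
def lift():
    "ring lift from finger pose, relative to contact at r=.1218 z=.0906"
    s=ctrl.get_state();p=s["eef_pos"];r=np.hypot(*(p[:2]-A));return p[2]-.0906-(r-.1218)
E
python3 - <<'E'
from h import *
import cv2
c=ctrl.get_calibration("scene")
im=ctrl.read_camera("scene")
polar();print(lift())
for h in(0,.01,.014,.018):print(h,proj(c,[.558,-.184,.1246+h]))
cv2.imwrite("pics/s5.png",cv2.resize(im[135:190,275:345,::-1],(700,550),interpolation=2))
E
```

```text
t 5.65 p [ 0.5501 -0.202   0.1089] r 0.12388115360123325 dphi -0.4941122194605043 F [-0.7815 -1.8525 -5.0793] q [-0.8094  0.3714  1.8577  0.7026  1.3724 -0.7501] open 0.00453586886893464
z [ 0.2503  0.6556 -0.7124] y [ 0.933  -0.3598 -0.0033]
0.016254253999512108
0 [304.4568 153.0035]
0.01 [304.8032 149.0918]
0.014 [304.943  147.5126]
0.018 [305.0835 145.9251]
```

View pics/s5.png

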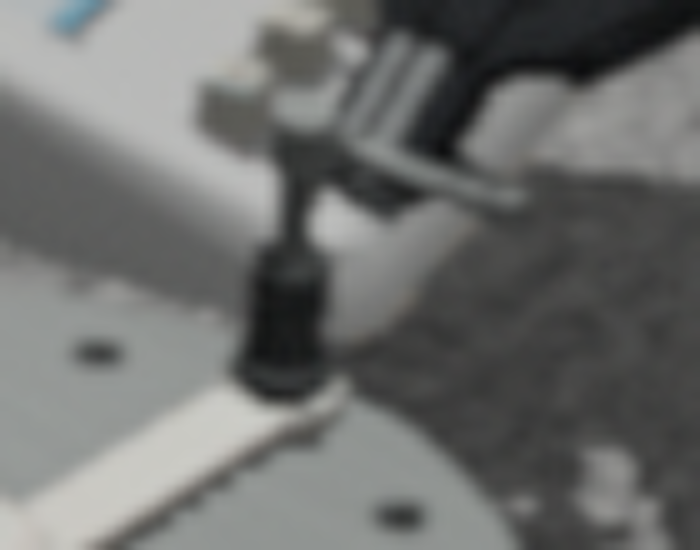

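Call:
{"name": "apply_moves", "arguments": {
  "moves": [
    [[-0.001,-0.002,0.001,-0.7,0,0.7,1],[0,-0.0043,0,-1.4,0,1.4,1],[0,-0.0043,0,-1.4,0,1.4,1]]
  ]
}}

```text
time: 5.95
eef_pos: [0.5405, -0.1979, 0.1074]
tcp_rot: [0.787, 0.487, 0.322, -0.201]
contact_force: [-0.4, -0.7, -5.3]
opening: -0.0
```

Run:
```python
from h import *
polar();print(lift());p=ctrl.get_state()["eef_pos"]
d=p[:2]-A;print(*rel(target(np.arctan2(d[1],d[0]),.124,.107,45)))
```

```text
t 5.95 p [ 0.5405 -0.1979  0.1074] r 0.12405033038277483 dphi -5.309125563965182 F [-0.4417 -0.6896 -5.266 ] q [-0.8275  0.3251  1.9235  0.7421  1.3183 -0.7195] open -7.94093304470685e-05
z [ 0.3106  0.6291 -0.7126] y [ 0.8958 -0.4445 -0.0018]
0.014568746775401764
[-0.0003  0.      0.0003] [-0.0896  0.4465 -0.06  ]
```

Call:
{"name": "apply_moves", "arguments": {
  "moves": [
    [[0,-0.0043,0,-1.4,0.1,1.4,1],[0,-0.0043,0,-1.4,0.1,1.4,1],[0,-0.0043,0,-1.4,0.1,1.4,1],[0,-0.0043,0,-1.4,0,1.4,1]]
  ]
}}

```text
time: 6.35
eef_pos: [0.5233, -0.1878, 0.1071]
tcp_rot: [0.82, 0.426, 0.338, -0.177]
contact_force: [0.0, -0.6, -4.7]
opening: 0.0
```

Run:
```python
from h import *
import cv2
polar();print(lift());p=ctrl.get_state()["eef_pos"]
d=p[:2]-A;print(*rel(target(np.arctan2(d[1],d[0]),.124,.107,45)))
im=ctrl.read_camera("top")[155:255,205:345,::-1]
cv2.imwrite("pics/t6.png",cv2.resize(im,None,fx=5.7,fy=5.7,interpolation=2))
```

```text
t 6.35 p [ 0.5233 -0.1878  0.1071] r 0.12430999036053754 dphi -14.540004463416608 F [ 0.0446 -0.5999 -4.7065] q [-0.855   0.2404  2.0358  0.8109  1.2364 -0.6693] open 0.00017916680182615576
z [ 0.4038  0.5792 -0.7082] y [ 0.8186 -0.5743 -0.003 ]
0.014020053155209475
[0.0001 0.     0.0003] [-0.5336  0.0876  0.2949]
```

View pics/t6.png

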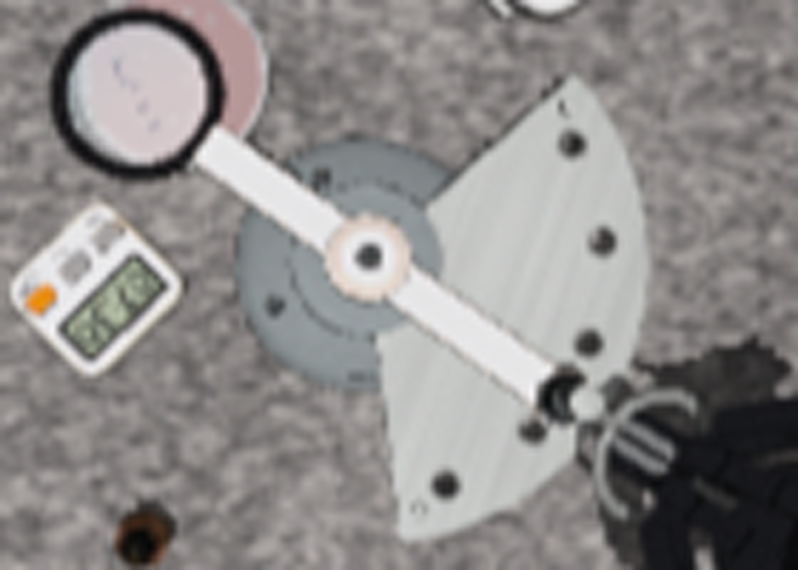

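Call:
{"name": "apply_moves", "arguments": {
  "moves": [
    [[0,-0.0043,0,-1.8,0,1.5,1],[0,-0.0043,0,-1.6,0,1.5,1],[0,-0.0035,0,-1.3,0,1.3,1]]
  ]
}}

```text
time: 6.7
eef_pos: [0.5122, -0.1795, 0.1072]
tcp_rot: [0.844, 0.377, 0.349, -0.155]
contact_force: [-0.6, -1.4, -4.3]
opening: -0.0
```

```bash
cat >> h.py <<'E'
def armang():
    "arm angle (deg) from the black lens frame in the top picture"
    import cv2
    c=ctrl.get_calibration("top");im=ctrl.read_camera("top");g=im.max(2)[150:205,208:262]
    m=(g<45).astype(np.uint8);n,l,st,_=cv2.connectedComponentsWithStats(m);i=1+np.argmax(st[1:,4])
    ys,xs=np.nonzero(l==i);(u,v),rad=cv2.minEnclosingCircle(np.c_[xs,ys].astype(np.float32))
    p=onz(c,u+208,v+150,.066);d=p[:2]-A;return np.rad2deg(np.arctan2(d[1],d[0]))-68.9,rad,p,np.hypot(*d)
def rep():
    polar();print("lift",lift(),"arm",armang());p=ctrl.get_state()["eef_pos"];d=p[:2]-A
    print(*rel(target(np.arctan2(d[1],d[0]),.124,p[2],45)))
E
python3 -c "
from h import *
rep()"
```

```text
t 6.7 p [ 0.5122 -0.1795  0.1072] r 0.12478755163788219 dphi -20.924447463594277 F [-0.6077 -1.4082 -4.2658] q [-0.869   0.1705  2.1207  0.865   1.1652 -0.6285] open -0.0004594421171500886
z [ 0.4717  0.5253 -0.7082] y [ 0.7451 -0.6669  0.0016]
lift 0.013585671150537451 arm (np.float64(-20.967083071361685), 14.6599702835083, array([0.6802, 0.0069, 0.066 ]), np.float64(0.1261788803539696))
[0.0004 0.     0.0004] [-0.5727  0.0999  0.5703]
```

Call:
{"name": "apply_moves", "arguments": {
  "moves": [
    [[0,-0.004,0,-1.6,0,1.6,1],[-0.0015,0,0.0015,0,0,0,1],[-0.002,0,0.002,0,0,0,1],[-0.002,0,0.002,0,0,0,1]]
  ]
}}

```text
time: 7.15
eef_pos: [0.5079, -0.1755, 0.0993]
tcp_rot: [0.851, 0.361, 0.352, -0.149]
contact_force: [-4.1, -0.4, -1.3]
opening: -0.002
```

```bash
python3 -c "
from h import *
rep()"
```

```text
t 7.15 p [ 0.5079 -0.1755  0.0993] r 0.12479344467349424 dphi -23.583186000269137 F [-4.0909 -0.4425 -1.3276] q [-0.8721  0.1607  2.1514  0.888   1.1324 -0.627 ] open -0.001883820204586232
z [ 0.4911  0.5075 -0.708 ] y [ 0.719  -0.695   0.0006]
lift 0.005735117478208415 arm (np.float64(-24.210686917088907), 14.706201553344727, array([0.6858, 0.0023, 0.066 ]), np.float64(0.12673984653786835))
[0.0006 0.     0.0006] [-0.5609  0.1073  0.55  ]
```

Call:
{"name": "apply_moves", "arguments": {
  "moves": [
    [[-0.002,0,0.002,0,0,0,1],[-0.002,0,0.002,0,0,0,1],[-0.002,0,0.001,0,0,0,1]]
  ]
}}

```text
time: 7.5
eef_pos: [0.5082, -0.176, 0.0915]
tcp_rot: [0.85, 0.361, 0.353, -0.15]
contact_force: [0.5, -0.3, 0.3]
opening: -0.002
```

Run:
```python
from h import *
import cv2
rep()
im=ctrl.read_camera("scene");c=ctrl.get_calibration("scene")
for h in(0,.011):print(h,proj(c,[.5957-.105*.7193,-.0868-.105*.6947,.1246+h]))
cv2.imwrite("pics/s7.png",cv2.resize(im[145:225,270:360,::-1],(675,600),interpolation=2))
```

```text
t 7.5 p [ 0.5082 -0.176   0.0915] r 0.1249611047198901 dphi -23.32388093580471 F [ 0.5016 -0.3129  0.2572] q [-0.8733  0.1786  2.1508  0.8956  1.125  -0.6434] open -0.0024354091732106987
z [ 0.4916  0.5099 -0.7059] y [ 0.7197 -0.6943 -0.0002]
lift -0.002270837324204661 arm (np.float64(-24.233372935470094), 14.658681869506836, array([0.6854, 0.0018, 0.066 ]), np.float64(0.1261004473165478))
[0.0008 0.     0.0008] [-0.3347 -0.076   0.3109]
0 [317.8874 162.6847]
0.011 [318.3816 158.3115]
```

View pics/s7.png

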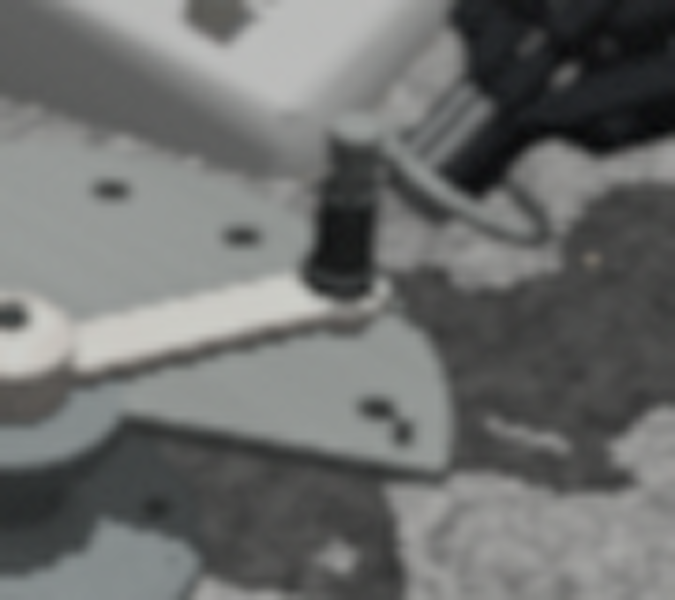

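Call:
{"name": "apply_moves", "arguments": {
  "moves": [
    [[-0.001,-0.002,0.001,0,0,0,1],[0,-0.002,0,0,0,0,1],[0,-0.002,0,0,0,0,1]]
  ]
}}

```text
time: 7.9
eef_pos: [0.5053, -0.1728, 0.0917]
tcp_rot: [0.85, 0.361, 0.354, -0.149]
contact_force: [1.1, -1.1, -1.3]
opening: 0.002
```

Run:
```python
from h import *
rep()
class F: pass
import cv2,h
im=cv2.imread("pics/top0.png")[:,:,::-1];c0=ctrl
class C:
    get_calibration=staticmethod(c0.get_calibration);read_camera=staticmethod(lambda n:im)
h.ctrl=C;print("start",armang())
```

```text
t 7.9 p [ 0.5053 -0.1728  0.0917] r 0.12476457750646869 dphi -25.3388431994359 F [ 1.1031 -1.1224 -1.2569] q [-0.8744  0.1683  2.1631  0.8994  1.1226 -0.6487] open 0.0016317140231020902
z [ 0.4948  0.5082 -0.7049] y [ 0.7188 -0.6952  0.0033]
lift -0.0018253968267896714 arm (np.float64(-24.363733949013543), 14.607356071472168, array([0.6858, 0.0018, 0.066 ]), np.float64(0.12639715832508308))
[0.0005 0.     0.0006] [-1.7063 -0.1793  1.9386]
start (np.float64(0.2238129917301137), 14.941579818725586, array([0.6406, 0.0309, 0.066 ]), np.float64(0.12601782853785887))
```

Call:
{"name": "apply_moves", "arguments": {
  "moves": [
    [[-0.002,0.003,0,0,0,0,1],[-0.001,0.001,-0.005,0,0,0,1],[0,0,-0.01,0,0,0,1],[0,0,-0.012,0,0,0,1],[0,0,-0.015,0,0,0,1],[0,0,-0.02,0,0,0,1]]
  ]
}}

```text
time: 8.55
eef_pos: [0.4734, -0.2093, 0.1351]
tcp_rot: [0.85, 0.361, 0.354, -0.151]
contact_force: [-0.1, -0.2, -1.3]
opening: 0.0
```

```bash
python3 -c "
from h import *
rep()"
```

```text
t 8.55 p [ 0.4734 -0.2093  0.1351] r 0.17307671904155314 dphi -23.856968036862185 F [-0.1395 -0.1704 -1.2783] q [-0.9741  0.0881  2.1509  0.8233  1.2434 -0.6243] open 0.0002510352835351847
z [ 0.4922  0.5113 -0.7045] y [ 0.7203 -0.6937 -0.0002]
lift -0.006788535994832201 arm (np.float64(-24.575372105158635), 14.690269470214844, array([0.6862, 0.0016, 0.066 ]), np.float64(0.12647758876885742))
[0.0358 0.0001 0.036 ] [ 0.1106 -0.1464  0.3211]
```

Clear of the ring; back off further and check pin height closely in the top, scene and wrist views.

Call:
{"name": "apply_moves", "arguments": {
  "moves": [
    [[0,0,-0.025,0,0,0,1],[0,0,-0.03,0,0,0,1],[0,0,-0.03,0,0,0,1],[0,0,-0.01,0,0,0,1]]
  ]
}}

```text
time: 9.0
eef_pos: [0.4238, -0.2632, 0.2092]
tcp_rot: [0.85, 0.361, 0.354, -0.146]
contact_force: [-0.8, 0.7, -0.1]
opening: 0.0
```

Run:
```python
from h import *
import cv2
rep()
a=cv2.imread("pics/scene0.png")[140:195,285:340]
im=ctrl.read_camera("scene")[:,:,::-1];b=im[150:205,297:352]
t=ctrl.read_camera("top")[:,:,::-1][150:220,205:345]
f=lambda x,w,h:cv2.resize(x,(w,h),interpolation=2)
top=np.hstack([f(a,350,350),f(b,350,350)])
cv2.imwrite("pics/f8.png",np.vstack([top,f(t,700,250*700//700)]) )
```

```text
t 9.0 p [ 0.4238 -0.2632  0.2092] r 0.24630080643357535 dphi -23.150907868807565 F [-0.8351  0.6595 -0.1154] q [-1.1207 -0.0196  2.1013  0.7385  1.4322 -0.6032] open 0.000494020063148869
z [ 0.497   0.504  -0.7064] y [ 0.7174 -0.6966  0.0076]
lift -0.00592614550671261 arm (np.float64(-24.575372105158635), 14.690269470214844, array([0.6862, 0.0016, 0.066 ]), np.float64(0.12647758876885742))
[0.0866 0.0001 0.0867] [ 0.3054 -0.0371  0.3512]
```

View pics/f8.png

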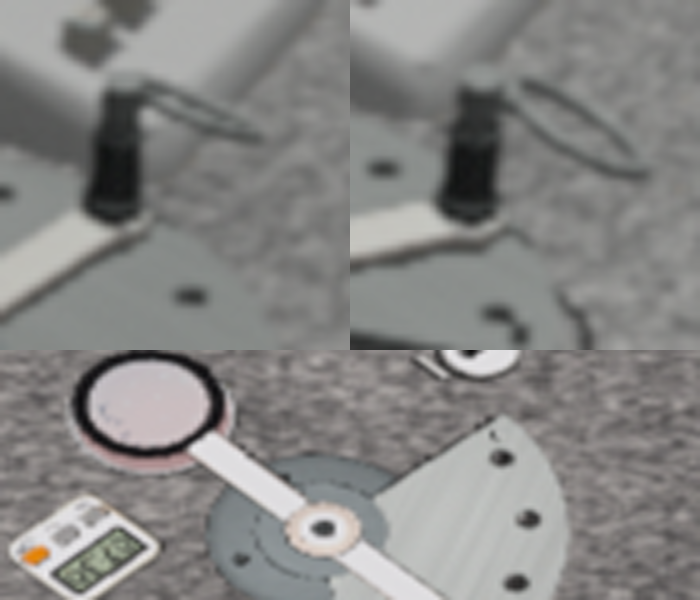

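```bash
python3 -c "
from h import *
print(ctrl.sign_off())"
```

```text
the job is handed in; nothing more can be done
None
```

The magnifier now stands over the petri dish, with the pin home in the next hole. The job is handed in, after about 9 s of robot time.

I hooked the shut fingertips under the pull ring, leaning 45°, and lifted the pin about 14–16 mm. I swung the arm clockwise one hole toward the dish and lowered the ring there. Then I gave it a small sideways nudge and backed out along the finger axis.

**Arm angle:** the top view shows a swing of −24.8° against the hole spacing of −25°, which is within the 0.57° of play. During the nudge, 4 mm of finger travel moved the arm only 0.13°. Most of that travel may have been clearance in the ring, so this is only a weak sign that it is locked.

**Pin height:** in the scene view the pin head stands as far above its bushing as it did at the start. The image resolves this to only about 1–2 mm.

**Lens and surroundings:** the lens covers the dish. The timer and tally show no visible movement in the last pictures. I did not check the oil bottle again.

**Forces:** contact stayed at or below about 5.5 N in all readings. The lift briefly came close to the upper stop, at an estimated 16–17 mm of 18, and I lowered it about 1.5 mm before swinging.

**Last state:** the gripper is clear of everything, about 0.1 m or more from the ring. No check failed.

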